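Sort the savings tins by weight and press them home

ROBOT

A 6-joint arm with a two-finger parallel gripper is mounted at the origin on the work surface. World frame = base frame: x ahead of the robot, y to its left, z up, the work surface at z = 0. Lengths are in mm, angles in rad, forces in N, time in s.
With the tool pointing down it reaches from about 300 to 875 mm from the base axis. Payload 6.4 kg.
Tool frame: the origin (TCP) lies at the very end of the fingers, on their centre line; the grasp point (between the pads) lies 19 mm behind it; z points along the fingers, y is the direction in which the jaws open and shut (so a half turn about z gives the same grasp; the last joint's range is limited). The gripper opens to 88 mm and grips with 3 to 60 N. Pads are 18 mm wide; open, the fingers measure 123 mm over their backs; the gripper's body (75 mm by 187 mm) begins 45 mm behind the grasp point.
Start: joints at [1.075, 0.181, 1.607, -0, 1.354, -0.206], TCP at [164.3, 551.041, 238.714] pointing down, gripper open.
Joint ranges: [-2.99, 2.99], [-0.89, 2.07], [0.3, 2.58], [-1.14, 4.28], [0, 2.63], [-3.12, 3.12]. Speed limits (rad/s): [2.57, 2.57, 3.01, 3.14, 3.14, 3.14].

INTERFACE

Orientations are given as a rotation vector (axis times angle).
In Python, from workcell import r gives the robot as it stands. The module is installed in compiled form; this text tells all that it offers. Calls block until the motion is done:
- r.reach(position, orientation): joint-space move of the TCP to a pose.
- r.move_linear(position, rot=None, v=150, threshold=None): straight line of the TCP; rot=None keeps the orientation; v is the mean speed in mm/s. With threshold (N) it stops when the force on the tool has changed by that much, and returns True; else False.
- r.movej(angles): joint-space move.
- r.release() and r.close(): open the fingers fully, or close them until they stop; the grip force is fixed at half the most.
- r.wait(seconds).
- r.inverse_kinematics(position, orientation): joint angles nearest the present ones, or None.
- r.state(): the state.
- r.grab_frame(name): name is "side" or "top"; returns a dict with "color" (420x560x3 uint8, red, green, blue), "fov_y" (degrees; the focal length in pixels is half the picture's height over the tangent of half this angle, whatever the lens; pixels are square), "cx", "cy" (the principal point, pixels), "k1" (the pictures are not rectified: a ray, as slopes to the right and down, at radius r is drawn at 1 + k1 r^2 times it, then the intrinsics apply), "R" (3x3) and "t" (3): a world point X has camera coordinates R X + t. Camera axes: x right, y down, z forward; pixel columns grow to the right and rows downward; lengths in mm; the calibration is good to about 2 mm. A picture is of the moment at which its call begins. There is no depth.
A pose or a line that the arm cannot do raises r.MotionError and nothing moves.
- r.hand_in(): hands the job in, once; it reports no verdict.
The state is a dict: "clock": time; "joint_positions": joint angles; "qvel": joint speeds; "effort": joint torques, N m; "ee_pos": TCP position; "eef_rot": TCP orientation; "ft_force": force on the tool from outside, world axes, zero at the start; "wrist_torque": the same for the moment, N m; "opening": finger opening in mm.
Only numpy, scipy, OpenCV 4.12 (cv2) and the standard library are available. Lean on these libraries where they do the work, as an engineer would, in place of code of your own. Each camera call takes 0.05 s, during which the arm holds its last target. There are 200 camera calls.

TASK

The two savings tins look the same, but each may be full, half full or nearly empty: lift each a little to feel its weight, then stand it in the holder for that weight (three studs for full, two for half full, one for nearly empty; one holder stays free). Press each tin gently straight down until its stiff platform is fully at the bottom, without leaning hard on the holder once it stops. Keep the tins upright, let go of them, and leave everything else on the table alone.

Things in the scene. Friction and masses are not known exactly. Their poses are not given: they have to be found in the camera images.
- tin_a_center (a point): Centre (half-way up) of a closed upright square savings tin, bare metal, 50 x 50 mm (51 over the lid and foot bands), 85 mm tall; z up, x, y along its flat sides. Both tins look alike. A tin is nearly empty (about 95 g in all), half full (260 g) or full (500 g), each within a tenth; the two differ, which is which is new every time, only weight tells.
- tin_b_center (a point): Centre (half-way up) of a closed upright square savings tin, bare metal, 50 x 50 mm (51 over the lid and foot bands), 85 mm tall; z up, x, y along its flat sides. Both tins look alike. A tin is nearly empty (about 95 g in all), half full (260 g) or full (500 g), each within a tenth; the two differ, which is which is new every time, only weight tells.
- holder_1: Fixed wooden holder, 68 x 68 mm, 42 mm high, with a square open-topped pocket 54 x 54 mm, its mouth bevelled out to 62 mm. On a ledge (30 mm high, 24 mm wide) along its -x side stand white studs, 14 mm across and 9 mm high: ONE stud: for the tin with next to nothing in it (about 95 g). Origin on the table under the pocket's centre, z up, x and y along the pocket's sides. Bears at most 20 N.
- pocket_1 (a point): Centre of the pocket's mouth of holder_1, 42 mm above the table. Inside, a platform with a black rubber top (gives 1 mm per 4 N): top 26 to 30 mm above the table at first (not measured), slides down to a stop, its top at 12 mm. Stiff: 7.5 N moves it, no tin sinks by its own weight; no spring, it stays where pushed. A tin fully home rests with its centre 53.3 (full) to 54.3 mm (nearly empty) above the table.
- holder_2: Fixed wooden holder, 68 x 68 mm, 42 mm high, with a square open-topped pocket 54 x 54 mm, its mouth bevelled out to 62 mm. On a ledge (30 mm high, 24 mm wide) along its -x side stand white studs, 14 mm across and 9 mm high: TWO studs in a row: for the half-full tin (about 260 g). Origin on the table under the pocket's centre, z up, x and y along the pocket's sides. Bears at most 20 N.
- pocket_2 (a point): Centre of the pocket's mouth of holder_2, 42 mm above the table. Inside, a platform with a black rubber top (gives 1 mm per 4 N): top 26 to 30 mm above the table at first (not measured), slides down to a stop, its top at 12 mm. Stiff: 7.5 N moves it, no tin sinks by its own weight; no spring, it stays where pushed. A tin fully home rests with its centre 53.3 (full) to 54.3 mm (nearly empty) above the table.
- holder_3: Fixed wooden holder, 68 x 68 mm, 42 mm high, with a square open-topped pocket 54 x 54 mm, its mouth bevelled out to 62 mm. On a ledge (30 mm high, 24 mm wide) along its -x side stand white studs, 14 mm across and 9 mm high: THREE studs in a row: for the full tin (about 500 g). Origin on the table under the pocket's centre, z up, x and y along the pocket's sides. Bears at most 20 N.
- pocket_3 (a point): Centre of the pocket's mouth of holder_3, 42 mm above the table. Inside, a platform with a black rubber top (gives 1 mm per 4 N): top 26 to 30 mm above the table at first (not measured), slides down to a stop, its top at 12 mm. Stiff: 7.5 N moves it, no tin sinks by its own weight; no spring, it stays where pushed. A tin fully home rests with its centre 53.3 (full) to 54.3 mm (nearly empty) above the table.
- comb: Bystander, loose: wooden comb, 160 x 36 x 6 mm; origin under its centre. Leave it alone.
- clipper: Bystander, loose: chrome nail clipper, 62 x 13 x 14 mm; origin under its centre. Leave it alone.
- perfume: Bystander, loose: glass perfume bottle, 32 x 52 mm, 95 mm tall; origin under its centre. Leave it alone.
- padlock: Bystander, loose: red steel padlock, 36 x 42 x 18 mm, lying with its key in an open hinged clear tray (110 x 90 x 26 mm); origin under its centre. Leave it alone.
- cream: Bystander, loose: white cream jar, 60 mm across, 50 mm tall; origin under its centre. Leave it alone.
There are look-alikes about, which are no part of the job. Leave any pink look-alike of the part that bears tin_b_center alone.

How it is judged (in metres and radians):
On the way, in this order (a step that is already met when the one before it is completed fails the run):
1. a tin is lifted clear (its centre over 90 mm above the table) and held for a moment (height (world z) of any of tin_a_center, tin_b_center above 0.09 m), for 0.3 s.
2. one tin is fully home in the holder for its weight (((horizontal distance between tin_a_center and holder_1 below 0.006 m and z of tin_a_center in the frame of holder_1 below 0.0558 m and angle between tin_a_center's own z axis and vertical below 0.06 rad and contact force between holder_1 and anything else between 0.4 and 1.7 N) or (horizontal distance between tin_a_center and holder_2 below 0.006 m and z of tin_a_center in the frame of holder_2 below 0.0554 m and angle between tin_a_center's own z axis and vertical below 0.06 rad and contact force between holder_2 and anything else between 1.9 and 3.5 N) or (horizontal distance between tin_a_center and holder_3 below 0.006 m and z of tin_a_center in the frame of holder_3 below 0.0549 m and angle between tin_a_center's own z axis and vertical below 0.06 rad and contact force between holder_3 and anything else between 3.9 and 6.5 N) or (horizontal distance between tin_b_center and holder_1 below 0.006 m and z of tin_b_center in the frame of holder_1 below 0.0558 m and angle between tin_b_center's own z axis and vertical below 0.06 rad and contact force between holder_1 and anything else between 0.4 and 1.7 N) or (horizontal distance between tin_b_center and holder_2 below 0.006 m and z of tin_b_center in the frame of holder_2 below 0.0554 m and angle between tin_b_center's own z axis and vertical below 0.06 rad and contact force between holder_2 and anything else between 1.9 and 3.5 N) or (horizontal distance between tin_b_center and holder_3 below 0.006 m and z of tin_b_center in the frame of holder_3 below 0.0549 m and angle between tin_b_center's own z axis and vertical below 0.06 rad and contact force between holder_3 and anything else between 3.9 and 6.5 N))), for 0.2 s.
At the end, for the whole second after the job is handed in: Each tin stands in the holder for its weight, within 6 mm of the pocket's centre, upright within 0.06 rad, its centre under 55.8 (1 stud), 55.4 (2) or 54.9 mm (3) above the table, let go: the holder carries just its weight (0.4-1.7, 1.9-3.5 or 3.9-6.5 N) (((horizontal distance between tin_a_center and holder_1 below 0.006 m and z of tin_a_center in the frame of holder_1 below 0.0558 m and angle between tin_a_center's own z axis and vertical below 0.06 rad and contact force between holder_1 and anything else between 0.4 and 1.7 N) or (horizontal distance between tin_a_center and holder_2 below 0.006 m and z of tin_a_center in the frame of holder_2 below 0.0554 m and angle between tin_a_center's own z axis and vertical below 0.06 rad and contact force between holder_2 and anything else between 1.9 and 3.5 N) or (horizontal distance between tin_a_center and holder_3 below 0.006 m and z of tin_a_center in the frame of holder_3 below 0.0549 m and angle between tin_a_center's own z axis and vertical below 0.06 rad and contact force between holder_3 and anything else between 3.9 and 6.5 N)) and ((horizontal distance between tin_b_center and holder_1 below 0.006 m and z of tin_b_center in the frame of holder_1 below 0.0558 m and angle between tin_b_center's own z axis and vertical below 0.06 rad and contact force between holder_1 and anything else between 0.4 and 1.7 N) or (horizontal distance between tin_b_center and holder_2 below 0.006 m and z of tin_b_center in the frame of holder_2 below 0.0554 m and angle between tin_b_center's own z axis and vertical below 0.06 rad and contact force between holder_2 and anything else between 1.9 and 3.5 N) or (horizontal distance between tin_b_center and holder_3 below 0.006 m and z of tin_b_center in the frame of holder_3 below 0.0549 m and angle between tin_b_center's own z axis and vertical below 0.06 rad and contact force between holder_3 and anything else between 3.9 and 6.5 N))); the robot touches nothing.
It fails at once if a holder is loaded with more than 20 N (contact force between any of holder_1, holder_2, holder_3 and anything else above 20 N).
It fails at once if a tin is tipped over (more than 0.6 rad) (angle between any of tin_a_center, tin_b_center's own z axis and vertical above 0.6 rad).
It fails at once if a bystander is moved more than 30 mm (distance of any of comb, clipper, perfume, padlock, cream from where it was at the start of the episode above 0.03 m).
It also fails if it takes over 69 s, if anything falls off the work surface, if the arm or the gripper's body presses on something with over 40 N, if the wrist force passes 120 N, or if a joint passes its speed limit or range.

## Working session

There is one attempt and no reset: what is moved stays moved. The work goes in short steps, each a Python script; the robot and the scene stay as the last script left them, time stands still between calls to the robot, and variables do not carry over. Pictures are saved under pics/ and viewed, about 8 in all and at most 12, crops included, and the job is handed in when it is done.

```bash
mkdir -p pics
python3 - <<'E'
from workcell import r
import cv2,pickle
for n in("top","side"):
    f=r.grab_frame(n);pickle.dump(f,open(f"{n}0.pkl","wb"))
    cv2.imwrite(f"pics/{n}0.png",cv2.resize(f["color"][:,:,::-1],(800,600),interpolation=cv2.INTER_CUBIC))
    print(n,f["fov_y"],f["cx"],f["cy"],f["k1"],f["R"],f["t"])
s=r.state();print(s)
E
```

```text
top 53.08294649332086 282.8121235648747 208.82518593655197 -0.12281381584410904 [[-0.01316558 -0.99960065  0.02500434]
 [-0.98866497  0.0092731  -0.14985188]
 [ 0.14956017 -0.0266938  -0.98839223]] [-25.38759772 538.32866872 975.75691552]
side 47.15431612171964 280.67626033079705 207.25851325780613 0.006721847931452725 [[ 0.87639607 -0.48138657 -0.01403172]
 [-0.34459721 -0.60647569 -0.71654727]
 [ 0.33642634  0.63281451 -0.69739739]] [-489.95928878  220.64504002 1059.47436191]
{'clock': 0.1, 'joint_positions': array([ 1.07469685e+00,  1.81444281e-01,  1.60790829e+00,  2.89056209e-05,
        1.35378917e+00, -2.06277104e-01]), 'qvel': array([-0.00050838, -0.00069498, -0.00356161,  0.00077301, -0.00171916,
       -0.00144987]), 'effort': array([ 6.96598472e-04, -4.34820020e+01, -3.42697549e+01,  7.03035831e-02,
        3.39774520e-02, -8.92980256e-05]), 'ee_pos': array([164.05413265, 550.60115403, 237.91272389]), 'eef_rot': array([-4.53589067e-01, -3.10810902e+00,  2.26912994e-03]), 'ft_force': array([ 0.52848258, -0.30392005,  0.85173187]), 'wrist_torque': array([-0.02197769, -0.02483193,  0.0019878 ]), 'opening': 87.99128449092284}
```

View pics/top0.png

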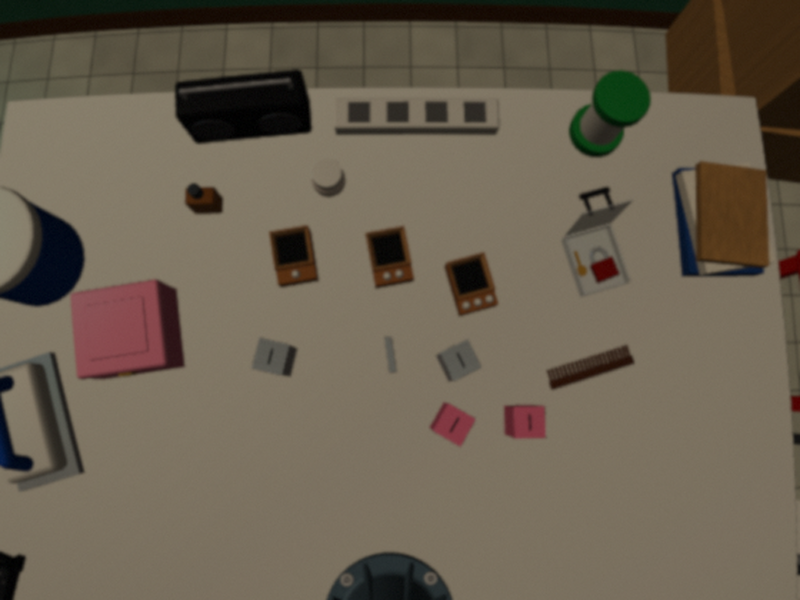

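View pics/side0.png

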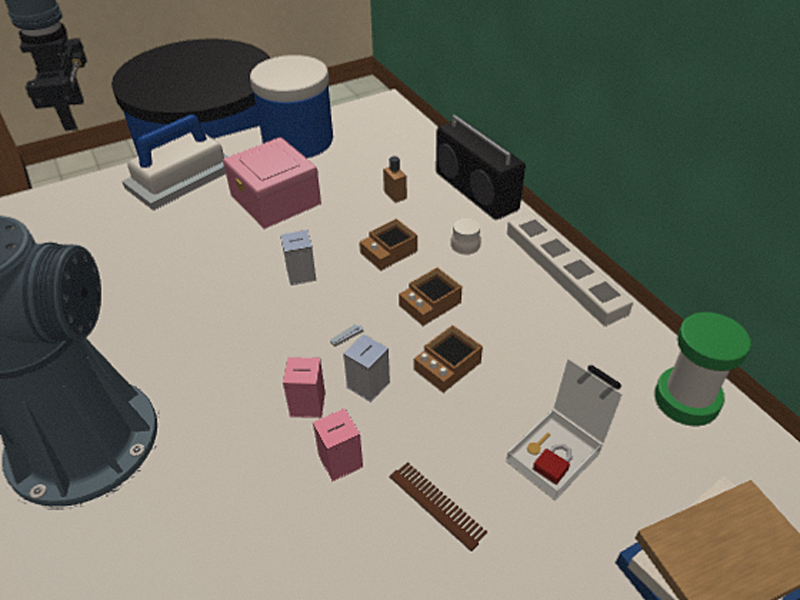

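Could be taken for tins (top picture): bare-metal ones at (273,356) and (459,360), pink ones at (454,424) and (525,421), plus a large pink box at (120,330). I choose the two bare-metal ones. The holders are at (295,250) with 1 stud, (390,255) with 2 and (470,280) with 3. Next are close crops to check this.

Run:
```python
import cv2,pickle,numpy as np
f=pickle.load(open("top0.pkl","rb"));c=f["color"][150:280,165:365,::-1]
c=np.clip(c*1.6,0,255).astype(np.uint8)
cv2.imwrite("pics/topc.png",cv2.resize(c,None,fx=4,fy=4,interpolation=cv2.INTER_CUBIC))
f=pickle.load(open("side0.pkl","rb"));c=f["color"][145:290,185:345,::-1]
cv2.imwrite("pics/sidec.png",cv2.resize(c,None,fx=4,fy=4,interpolation=cv2.INTER_CUBIC))
```

```text
(no output)
```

View pics/topc.png

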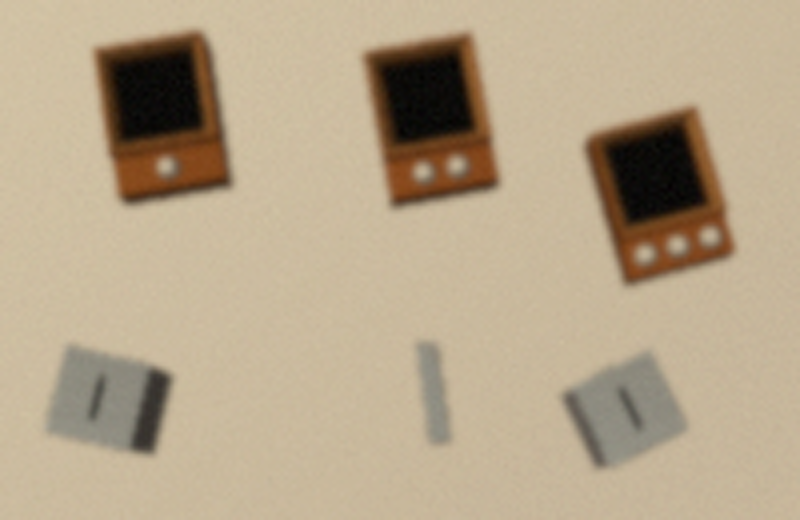

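View pics/sidec.png

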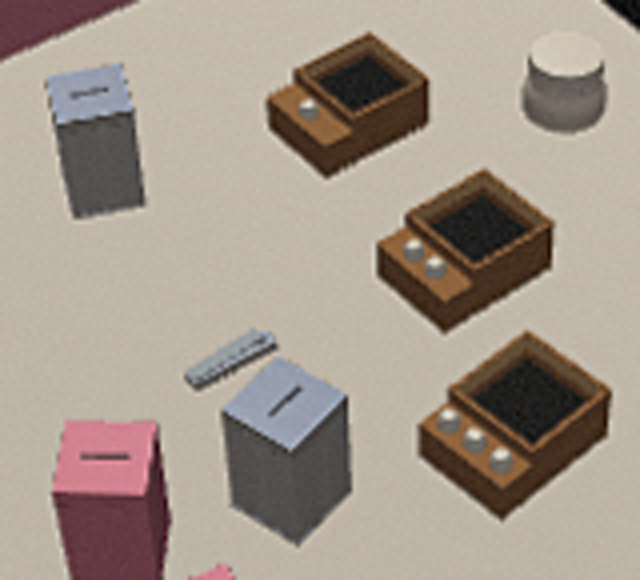

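The crops confirm two bare-metal tins and holders with one, two and three studs from left to right. I read the lid and rim corners off both crops and now fit the poses.

```bash
cat > fit.py <<'E'
import numpy as np,pickle
from scipy.optimize import least_squares
F={n:pickle.load(open(n+"0.pkl","rb")) for n in("top","side")}
O={"top":(165,150),"side":(185,145)}
def proj(f,X):
    c=X@np.array(f["R"]).T+np.array(f["t"]);s=c[:,:2]/c[:,2:]
    s=s*(1+f["k1"]*(s**2).sum(1,keepdims=True))
    fl=210/np.tan(np.radians(f["fov_y"]/2));return s*fl+[f["cx"],f["cy"]]
P={ # clockwise from (+x,+y)
"tin1":(51,85,[(68,345),(150,365),(131,450),(47,432)],[(46,78),(124,64),(134,108),(56,124)]),
"tin2":(51,85,[(575,388),(651,350),(688,427),(607,465)],[(280,357),(350,398),(294,450),(222,410)]),
"h1":(68,42,[(95,48),(205,33),(218,137),(112,153)],[(370,33),(429,80),(355,124),(295,70)]),
"h2":(68,42,[(365,52),(472,35),(490,138),(382,157)],[(486,169),(553,222),(475,268),(406,215)]),
"h3":(68,42,[(587,142),(696,106),(724,205),(618,238)],[(527,332),(610,394),(530,447),(449,391)])}
L=np.array([(1,1),(1,-1),(-1,-1),(-1,1)])/2
def pts(p,w,z):
    c,s=np.cos(p[2]),np.sin(p[2]);q=L*w@np.array([[c,s],[-s,c]])+p[:2]
    return np.c_[q,np.full(4,z)]
def fit(k,cams):
    w,z,a,b=P[k];best=None
    for sh in range(4):
        obs={"top":np.array(a,float),"side":np.roll(np.array(b,float),sh,0)}
        res=lambda p:np.concatenate([(proj(F[n],pts(p,w,z))-((obs[n]+.5)/4-.5+O[n])).ravel() for n in cams])
        s0=least_squares(res,[450,0,0.2 if k!="tin1" else -.2],x_scale=[10,10,.1])
        if best is None or s0.cost<best.cost:best=s0
    return best
if __name__=="__main__":
    for k in P:
        for c in(["top"],["side"],["top","side"]):
            s=fit(k,c);print(k,c,s.x.round(3),"rms px",round(np.sqrt(np.mean(s.fun**2)),2))
E
python3 fit.py
```

```text
tin1 ['top'] [ 4.40376e+02  1.84357e+02 -2.23000e-01] rms px 0.34
tin1 ['side'] [440.723 183.467   2.895] rms px 0.34
tin1 ['top', 'side'] [ 4.40568e+02  1.84114e+02 -2.31000e-01] rms px 0.38
tin2 ['top'] [ 4.31834e+02 -1.19118e+02  4.17000e-01] rms px 0.54
tin2 ['side'] [ 431.772 -121.58    -2.723] rms px 0.35
tin2 ['top', 'side'] [ 4.31932e+02 -1.20099e+02  4.17000e-01] rms px 0.57
h1 ['top'] [6.29056e+02 1.60496e+02 1.47000e-01] rms px 0.38
h1 ['side'] [628.662 157.264  -1.398] rms px 0.41
h1 ['top', 'side'] [6.29155e+02 1.59624e+02 1.56000e-01] rms px 0.54
h2 ['top'] [ 6.2576e+02 -4.7540e+00  1.5800e-01] rms px 0.33
h2 ['side'] [626.16   -6.822  -1.39 ] rms px 0.34
h2 ['top', 'side'] [ 6.2611e+02 -5.5060e+00  1.6700e-01] rms px 0.45
h3 ['top'] [ 5.76512e+02 -1.44016e+02  2.83000e-01] rms px 0.88
h3 ['side'] [ 5.75526e+02 -1.47761e+02  2.46000e-01] rms px 0.68
h3 ['top', 'side'] [ 5.76305e+02 -1.45542e+02  2.66000e-01] rms px 0.96
```

```bash
cat > h.py <<'E'
from workcell import r
import numpy as np
from scipy.spatial.transform import Rotation as R
def rv(yaw): return (R.from_euler("z",yaw)*R.from_euler("x",np.pi)).as_rotvec()
def ft(n=20,dt=.02):
    a=[]
    for _ in range(n): r.wait(dt);a.append(r.state()["ft_force"])
    return np.mean(a,0)
def show(m=""):
    s=r.state();print(m,"t%.1f"%s["clock"],s["ee_pos"].round(1),"ft",s["ft_force"].round(1),"open %.1f"%s["opening"],"j6 %.2f"%s["joint_positions"][5])
TIN={1:(440.6,184.1,-.231),2:(431.9,-120.1,.417)}
HOL={1:(629.2,159.6,.156),2:(626.1,-5.5,.167),3:(576.3,-145.5,.266)}
def pick(k,off):
    x,y,a=TIN[k];a+=off
    r.reach([x,y,150],rv(a));f0=ft()
    r.move_linear([x,y,45],v=120);r.close();show("gripped")
    r.move_linear([x,y,125],v=100);r.wait(.2);f1=ft();show("lifted")
    print("weight N",f0-f1,"grams",(f0-f1)[2]/9.81*1000)
E
python3 - <<'E'
from h import *
for off in(-np.pi/2,0,np.pi/2,np.pi):
    for n,(x,y,a) in {**{f"t{k}":v for k,v in TIN.items()},**{f"h{k}":v for k,v in HOL.items()}}.items():
        q=r.inverse_kinematics([x,y,100],rv(a+off));print(round(off,1),n,None if q is None else np.round(q,2))
E
```

```text
-1.6 t1 [ 0.15  0.15  1.96 -0.    1.04 -2.76]
-1.6 t2 [-0.54  0.08  2.03 -0.    1.03  2.19]
-1.6 h1 [ 0.07  0.49  1.51 -0.    1.15  3.05]
-1.6 h2 [-0.2   0.44  1.57 -0.    1.13  2.78]
-1.6 h3 [-0.45  0.38  1.66  0.    1.1   2.43]
0 t1 [ 0.15  0.15  1.96 -0.    1.04  1.95]
0 t2 [-0.54  0.08  2.03 -0.    1.03  0.62]
0 h1 [ 0.07  0.49  1.51 -0.    1.15  1.48]
0 h2 [-0.2   0.44  1.57 -0.    1.13  1.21]
0 h3 [-0.45  0.38  1.66  0.    1.1   0.86]
1.6 t1 [0.15 0.15 1.96 0.   1.04 0.38]
1.6 t2 [-0.54  0.08  2.03  0.    1.03 -0.95]
1.6 h1 [ 0.07  0.49  1.51 -0.    1.15 -0.09]
1.6 h2 [-0.2   0.44  1.57  0.    1.13 -0.37]
1.6 h3 [-0.45  0.38  1.66  0.    1.1  -0.71]
3.1 t1 [ 0.15  0.15  1.96  0.    1.04 -1.19]
3.1 t2 [-0.54  0.08  2.03 -0.    1.03 -2.52]
3.1 h1 [ 0.07  0.49  1.51  0.    1.15 -1.66]
3.1 h2 [-0.2   0.44  1.57  0.    1.13 -1.94]
3.1 h3 [-0.45  0.38  1.66  0.    1.1  -2.28]
```

Run:
```python
from h import *
import cv2
pick(1,np.pi/2)
f=r.grab_frame("side")
cv2.imwrite("pics/lift1.png",cv2.resize(f["color"][100:310,130:410,::-1],None,fx=2.5,fy=2.5,interpolation=cv2.INTER_CUBIC))
```

```text
gripped t3.8 [440.6 184.1  45.1] ft [-0.8 -0.8  1.5] open 49.8 j6 0.38
lifted t5.3 [440.6 184.1 124.9] ft [ 0.1  0.4 -1.4] open 49.8 j6 0.38
weight N [0.18343649 0.05300461 0.96116776] grams 97.97836521451957
```

View pics/lift1.png

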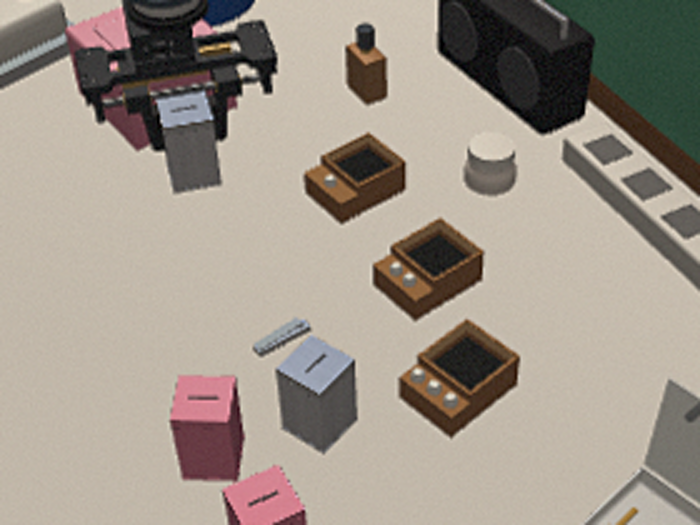

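The picture shows tin 1 held upright at crop (190,140). It weighs about 98 g, so it is nearly empty and goes in holder 1. I insert it until there is contact.

```bash
cat >> h.py <<'E'
def insert(k,off,thr=3.0):
    x,y,a=HOL[k];a+=off
    r.reach([x,y,125],rv(a));r.move_linear([x,y,91],v=80);f0=ft(10)
    c=r.move_linear([x,y,69],v=15,threshold=thr)
    s=r.state();f1=ft(10);show("contact %s"%c);print("bottom z",s["ee_pos"][2]-45,"df",(f1-f0).round(2))
E
python3 - <<'E'
from h import *
insert(1,np.pi/2)
E
```

```text
contact True t8.1 [629.1 159.6  73.1] ft [ 1.6 -0.4  5.7] open 50.0 j6 -0.09
bottom z 28.166919999970446 df [0.98 0.34 5.64]
```

```bash
cat >> h.py <<'E'
def press(k,thr):
    x,y,_=HOL[k]
    r.release();p=r.state()["ee_pos"];r.move_linear([p[0],p[1],135],v=100);r.close()
    r.move_linear([x,y,120],v=80);f0=ft(10)
    c=r.move_linear([x,y,92],v=9,threshold=thr)
    s=r.state();f1=ft(10);show("pressed %s"%c);print("tcp z",s["ee_pos"][2],"df",(f1-f0).round(2))
    r.move_linear([x,y,150],v=80);show("up")
E
python3 - <<'E'
from h import *
press(1,11)
E
```

```text
pressed True t14.4 [630.1 159.7  95.1] ft [-1.3 -0.2  8. ] open 0.4 j6 -0.09
tcp z 94.9579075326904 df [-2.9  -0.09  7.89]
up t15.2 [628.8 159.5 149.5] ft [-0.2 -0.  -0.7] open 0.4 j6 -0.09
```

Run:
```python
from h import *
x,y,_=HOL[1]
r.move_linear([x,y,101],v=100);f0=ft(10)
for z in(97,96,95,94.3):
    c=r.move_linear([x,y,z],v=6,threshold=12);f=ft(8)-f0;print(z,c,r.state()["ee_pos"][2].round(2),f.round(2))
    if c:break
r.move_linear([x,y,150],v=100);r.release()
pick(2,np.pi/2)
```

```text
97 False 97.01 [-0.18  0.09  0.01]
96 False 96.27 [-0.56 -0.17  2.75]
95 False 95.58 [-1.2  -0.08  5.84]
94.3 False 95.21 [-1.93 -0.4   7.06]
gripped t23.6 [ 431.8 -120.2   45.1] ft [-1.6 -1.2  3.4] open 49.9 j6 -0.95
lifted t25.1 [ 431.9 -120.1  124.9] ft [-0.3 -0.2 -4.5] open 49.6 j6 -0.95
weight N [0.10729709 0.17364408 4.6158571 ] grams 470.52569865999146
```

Tin 1 is home: its top rests at about 96.9 mm, against 96.8 expected. Tin 2 weighs about 471 g, so it is full and goes in holder 3. The fit for holder 3 was the loosest, so I look at it closer.

Run:
```python
import cv2,pickle,numpy as np
t=pickle.load(open("top0.pkl","rb"))["color"][172:224,308:356,::-1]
s=pickle.load(open("side0.pkl","rb"))["color"][224:276,288:342,::-1]
z=lambda c,g:cv2.resize(np.clip(c*g,0,255).astype(np.uint8),None,fx=7.5,fy=7.5,interpolation=cv2.INTER_CUBIC)
im=np.hstack([z(t,1.6),z(s,1.2)]);print(im.shape);cv2.imwrite("pics/h3.png",im)
```

```text
(390, 765, 3)
```

View pics/h3.png

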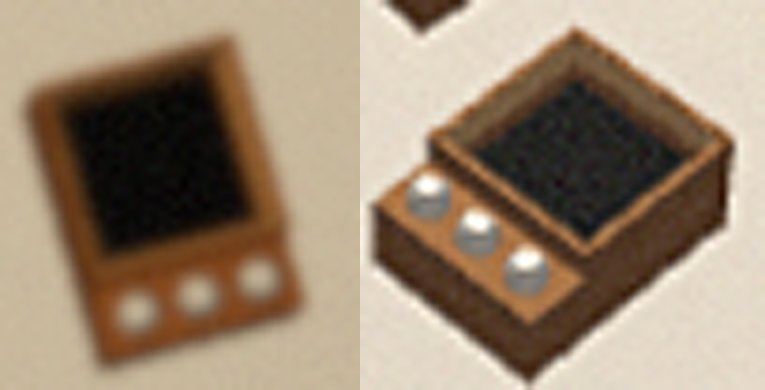

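Run:
```python
import fit,numpy as np
f=lambda l,o:[((u+.5)/7.5-.5+o[0],(v+.5)/7.5-.5+o[1]) for u,v in l]
g=lambda l,o:[((a-o[0]+.5)*4-.5,(b-o[1]+.5)*4-.5) for a,b in l]
T=g(f([(31,98),(235,36),(287,222),(84,277)],(308,172)),fit.O["top"])
S=g(f([(216,30),(375,143),(228,255),(70,140)],(288,224)),fit.O["side"])
fit.P["h3"]=(68,42,T,S)
for c in(["top"],["side"],["top","side"]):
    s=fit.fit("h3",c);print(c,s.x.round(3),np.sqrt(np.mean(s.fun**2)).round(2),s.fun.round(1))
```

```text
['top'] [ 5.76876e+02 -1.44304e+02  2.60000e-01] 0.88 [-0.1 -1.6 -0.9 -0.5  0.2  1.   0.7  1. ]
['side'] [ 575.946 -148.533    1.835] 0.24 [-0.2 -0.1  0.1 -0.2  0.1 -0.3 -0.   0.5]
['top', 'side'] [ 5.76739e+02 -1.46045e+02  2.62000e-01] 0.85 [ 0.6 -1.5 -0.2 -0.4  1.   1.   1.4  1.1 -0.1 -1.  -0.2 -1.1 -0.4 -0.3
 -0.4 -0.9]
```

```bash
sed -i 's/3:(576.3,-145.5,.266)/3:(576.4,-146.1,.263)/' h.py
python3 - <<'E'
from h import *
insert(3,np.pi/2)
E
```

```text
contact True t27.8 [ 576.2 -145.9   72.3] ft [4.4 0.1 2.3] open 49.8 j6 -0.71
bottom z 27.635055888970513 df [ 2.42 -0.07  6.8 ]
```

Run:
```python
from h import *
import cv2
press(3,7)
x,y,_=HOL[3]
r.move_linear([x,y,100],v=100);f0=ft(10)
for z in(96,95,94):
    c=r.move_linear([x,y,z],v=6,threshold=8);f=ft(8)-f0;print(z,c,r.state()["ee_pos"][2].round(2),f.round(2))
    if c or f[2]>6.5:break
r.move_linear([x,y,150],v=100)
r.reach([400,0,300],rv(np.pi/2));show("clear")
f=r.grab_frame("side")
cv2.imwrite("pics/end.png",cv2.resize(f["color"][140:290,210:370,::-1],None,fx=4,fy=4,interpolation=cv2.INTER_CUBIC))
```

```text
pressed True t33.8 [ 576.8 -146.3   94.6] ft [-0.6  1.2  5.7] open 0.4 j6 -0.71
tcp z 94.478923386905 df [-1.12  0.66  6.01]
up t34.7 [ 576.1 -145.9  149.6] ft [-0.4 -0.1  0.8] open 0.5 j6 -0.71
96 False 96.01 [-0.7   0.16  0.43]
95 False 95.21 [-1.16  0.15  3.16]
94 False 94.55 [-1.71  0.61  5.97]
clear t39.1 [ 4.003e+02 -3.000e-01  2.994e+02] ft [ 0.3 -0.2  0.7] open 0.2 j6 -0.30
```

View pics/end.png

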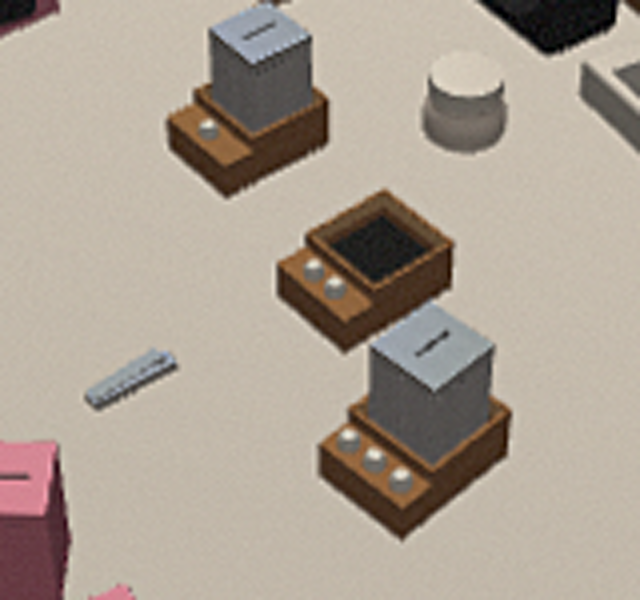

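Tin 1 stands upright in the one-stud holder, crop (262,70). Tin 2 stands upright in the three-stud holder, crop (432,385), and its resting top at about 96.0 mm means it is home. The two-stud holder is free.

```bash
python3 -c "
from h import *
r.hand_in();show()"
```

```text
the job is handed in; nothing more can be done
the job is handed in; nothing more can be done
```

Both tins are in the holders for their weight and pressed down, and I handed the job in at about 39 s of the 69 s allowed; no verdict is reported.

- **Tin 1:** it weighed about 98 g (nearly empty), so it went in the one-stud holder. A second press put its resting top at about 96.9 mm, so its centre is at 54.4 mm, against a limit of 55.8 mm.
- **Tin 2:** it weighed about 471 g (full), so it went in the three-stud holder. Its resting top came out at about 96.0 mm, so its centre is at 53.5 mm, against a limit of 54.9 mm.
- **Final state:** in the last picture both tins look upright. The two-stud holder is free, and the arm was clear at 300 mm. The bystanders visible in that crop look unmoved, but the comb, perfume and padlock were outside it.
- **Forces:** the press stops were set at 11 to 12 N for tin 1 and 7 to 8 N for tin 2. I estimate the holders carried no more than about 14 N, against the 20 N limit; I didn't record the actual peak.
- **Disagreements:** the two cameras differed by 1 to 4 mm in y, within what the bevelled mouths took up. The three-stud holder's fit was the loosest, at about 0.9 px, but the tin still went in cleanly.

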